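Open the stamp case and stow the stamp kit

ROBOT

A 6-joint arm with a two-finger parallel gripper is mounted at the origin on the work surface. World frame = base frame: x ahead of the robot, y to its left, z up, the work surface at z = 0. Lengths are in mm, angles in rad, forces in N, time in s.
With the tool pointing down it reaches from about 350 to 875 mm from the base axis. Payload 4.2 kg.
Tool frame: the origin (TCP) lies between the finger pads; the fingertips stand 11 mm ahead of it and the grasp point (between the pads) lies 8 mm behind it; z points along the fingers, y is the direction in which the jaws open and shut (so a half turn about z gives the same grasp; the last joint's range is limited). The gripper opens to 85 mm and grips with 20 to 120 N. Pads are 22 mm wide; open, the fingers measure 114 mm over their backs; the gripper's body (76 mm by 85 mm) begins 54 mm behind the grasp point. The pads swing forward as they close: fully open they stand 13 mm farther back than shut.
Start: joints at [-0.849, 0.385, 0.008, 0, -1.194, -0.259], TCP at [279.046, -559.225, 242.312] pointing down, gripper open.
Joint ranges: [-3.14, 3.14], [-1.21, 2.06], [-1.07, 1.41], [-3.16, 2.05], [-2.99, -0.16], [-3.1, 3.1]. Speed limits (rad/s): [2.79, 2.79, 3.14, 3.14, 3.14, 3.14].

INTERFACE

Orientations are given as a unit quaternion [x, y, z, w].
In Python, from bench import * gives the robot as it stands.
- The arm moves only by the tool servo_tool, never from a script. Its argument "rows" is a list of rows, each a list of 7 numbers: the opening, from 0 (shut) to 1 (fully open), then the shift along the tool's x, y, z in cm, then the turn, a rotation vector about the tool's x, y, z in degrees. A call has 1 to 12 rows; each row shifts and turns the commanded pose from where the row before left it, along the tool's axes as they then stand; what a row does not reach is not made up. A row lasts 1/10 s, in which the tool goes at most 50 mm and 8.59 degrees, less where a joint would pass 70% of its speed; a pose out of reach is approached as far as the arm can. A call is refused whole if a number of a shift passes 5 or a number of a turn 8.59, either way. A call with a gripper value outside its range is refused whole. The fingers move at their own pace and stop on an object; the grip force is fixed at half the most. Time passes only in rows, so rows that do not move let the fingers close. It gives the time, the measured TCP pose, the force and the opening at its end, in the units of the state.
- read_state(): the state, without advancing time (a new reading comes with each control period).
- get_image(name): name is "scene" or "top" or "wrist"; returns a dict with "image" (400x640x3 uint8, red, green, blue), "mtx" (3x3 intrinsics, pixels), "k1" (the pictures are not rectified: a ray, as slopes to the right and down, at radius r is drawn at 1 + k1 r^2 times it, then the intrinsics apply), "extrinsics" (4x4, takes a point from camera to world coordinates). Camera axes: x right, y up, looking along -z (the intrinsics and any distortion apply to the point x, -y, -z); pixel columns grow to the right and rows downward; lengths in mm; the calibration is good to about 2 mm. A picture is of the moment at which its call begins. There is no depth.
- job_done(): hands the job in, once; it reports no verdict.
The state is a dict: "clock": time; "joints": joint angles; "joint_vel": joint speeds; "joint_efforts": joint torques, N m; "position": TCP position; "ee_rot": TCP orientation; "contact_force": force on the tool from outside, world axes, zero at the start; "wrist_torque": the same for the moment, N m; "gripper_width": finger opening in mm.
Only numpy, scipy, OpenCV 4.12 (cv2) and the standard library are available. Lean on these libraries where they do the work, as an engineer would, in place of code of your own. Each camera call takes 0.05 s, during which the arm holds its last target. There are 200 camera calls.

TASK

Lift the green case's lid by its handle and lay it back gently, keeping hold until it rests on its stop: do not let it drop onto the stop or force it. Then set the blue ink pad flat in its pocket in the case and, last of all because it is tall, stand the red-handled stamp in its own pocket, setting each down rather than dropping it. Leave the tape roll and the label roll where they are.

Things in the scene. Friction and masses are not known exactly. Their poses are not given: they have to be found in the camera images.
- case: green hard case fixed to the table, 130 (x) x 260 (y) mm, base 44 mm high (101 mm with the lid shut). Origin: centre of the underside. x points from the front (handle) to the back (hinge), y along the hinge, z up. Inside is a black insert whose top is level with the base's rim (44 mm), with two pockets 8 mm deep.
- pad_pocket (a point): centre of the floor of the ink pad's pocket, 36 mm above the table, at y = +60 mm in the case's frame; the pocket is 88 (x) x 58 (y) x 8 mm deep; axes as the case's
- stamp_pocket (a point): centre of the floor of the stamp's pocket, 36 mm above the table, at y = -60 mm in the case's frame; the pocket is 54 (x) x 40 (y) x 8 mm deep; axes as the case's
- lid (a joint): angle of the lid (rad), 0 shut, growing as it opens upward and back. A hollow shell 130 x 260 x 56 mm, about 0.35 kg (varies), hinge with almost no friction. Below about 1.05 rad it falls shut; beyond that it falls open towards the stop. The stop, whose setting differs each time and is not told, is met somewhere between 1.6 and 1.95 rad; it is rigid, so feel for it.
- lid_hinge (a point): middle of the hinge axis (parallel to the case's y), on the back edge of the base, 65 mm behind the case's centre and 45 mm above the table; turns with the lid: axes as the case's when shut
- lid_handle (a point): middle of the lid's black handle bar: 12 mm thick, 110 mm long, parallel to the hinge; shut, it lies 45 mm in front of the lid's front wall (175 mm in front of the hinge, 50 mm above it), with nothing between bar and wall or under the bar except an end arm 55 mm to either side. The bar can turn between the fingers while the lid swings.
- stop: the lid's stop: steel bracket (62 x 180 x 10 mm) fixed behind the base, with two upright screws with black rubber tips 14 mm across, 70 mm either side of the middle, 40 mm behind the hinge. Origin: on the table, midway between the screws; axes as the case's. The tips' height, 29 to 43 mm, differs each time and is not told; they do not move in use. The open lid's back wall rests on them.
- inkpad: ink pad, closed flat box 80 (x) x 50 (y) x 22 (z) mm, black below and blue on top, 90 g. Origin: centre of the underside, z up. Lies flat on the table.
- stamp: hand stamp, 80 g, standing on a wooden block 46 (x) x 32 (y) x 16 (z) mm with a round red handle on top: neck 20 mm thick up to 24 mm above the underside, grip 28 mm thick from 28 to 55 mm, top at 60 mm. Origin: centre of the underside, z up.
- taperoll: bystander: brown tape roll lying flat, 84 mm across, 36 mm high; origin centre of the underside
- labelroll: bystander: white label roll lying flat, 76 mm across, 28 mm high; origin centre of the underside
There are look-alikes about, which are no part of the job. Several things have the shape of the inkpad; the one meant has the colours described above.

How it is judged:
By the outcome, as a careful person would: the job done as asked, in the order asked, and still so for the second after the job is handed in, with the robot touching nothing.
It also fails if it takes over 72 s, if anything falls off the work surface, if the arm or the gripper's body presses on something with over 40 N, if the wrist force passes 120 N, or if a joint passes its speed limit or range.

## Working session

There is one attempt and no reset: what is moved stays moved. The work goes in short steps, Python scripts to look and compute and a tool call to move; the robot and the scene stay as the last step left them, time stands still between calls to the robot, and variables do not carry over. Pictures are saved under pics/ and viewed, about 8 in all and at most 12, crops included, and the job is handed in when it is done.

Besides the shell and the picture viewer there is one more tool, called by a JSON object that holds its "method" and its "body". servo_tool: Moves the arm, as the interface text tells. Its arguments: {"type":"object","properties":{"rows":{"type":"array","items":{"type":"array","items":{"type":"number"}}}},"required":["rows"]}

```bash
ls; mkdir -p pics; python3 - <<'E'
from bench import *
import cv2
s=read_state(); print(s)
for n in("scene","top"):
    d=get_image(n); cv2.imwrite(f"pics/{n}0.png",d["image"][:,:,::-1]); print(n,d["mtx"].tolist(),d["k1"],d["extrinsics"].round(4).tolist() if hasattr(d["extrinsics"],'round') else d["extrinsics"])
E
```

```text
pics
{'clock': 0.0, 'joints': array([-8.49406620e-01,  3.85545439e-01,  6.61558119e-03, -4.93296736e-04,
       -1.19394740e+00, -2.58581327e-01]), 'joint_vel': array([ 0.0028858 , -0.00151559, -0.00119675, -0.00052697, -0.00230775,
        0.00029827]), 'joint_efforts': array([-1.21066223e-03, -3.92283010e+01,  1.88402045e+01,  4.18615714e+00,
       -4.57232600e-03, -7.82966055e-06]), 'position': array([ 278.80174641, -558.75444951,  241.22507603]), 'ee_rot': array([-2.29255802e-01,  9.73365626e-01,  1.02592881e-03, -2.87382919e-04]), 'contact_force': array([ 0.07152834, -2.00706873,  0.67244208]), 'wrist_torque': array([-0.01288605, -0.0203097 ,  0.06949749]), 'gripper_width': 85.43306260767038}
scene [[378.0732966371009, 0.0, 321.0294648743254], [0.0, 378.0732966371009, 205.02896103832825], [0.0, 0.0, 1.0]] 0.0038083152906642683 [[-0.134, -0.7463, 0.652, 1063.869], [0.9908, -0.1145, 0.0725, 117.4383], [0.0205, 0.6557, 0.7548, 760.6034], [0.0, 0.0, 0.0, 1.0]]
top [[499.5078624410167, 0.0, 329.86589088987245], [0.0, 499.5078624410167, 195.04586901526486], [0.0, 0.0, 1.0]] -0.042626728210270894 [[0.0189, 0.9781, -0.2073, 175.7692], [-0.9998, 0.0183, -0.0045, 28.1328], [-0.0006, 0.2074, 0.9783, 1612.834], [0.0, 0.0, 0.0, 1.0]]
```

View pics/scene0.png

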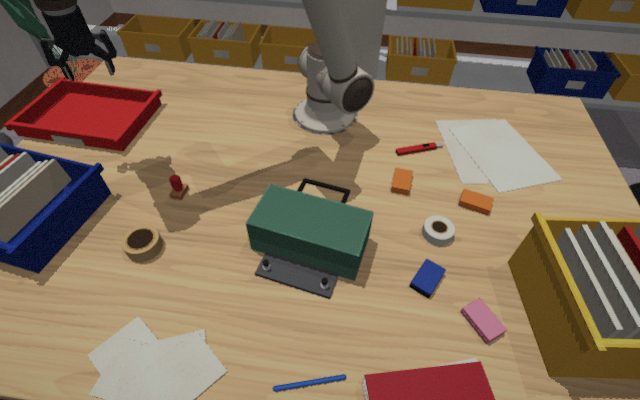

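View pics/top0.png

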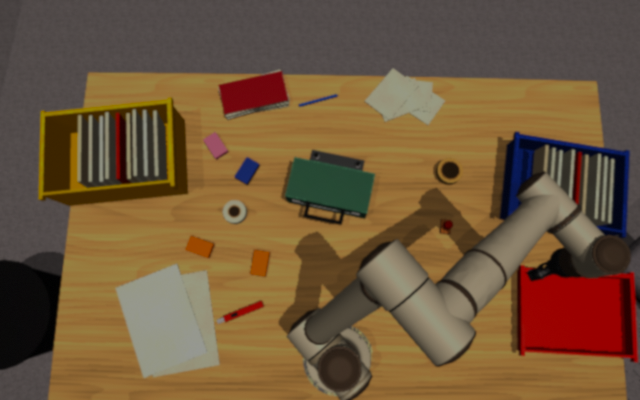

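The scene picture shows the case at about (310,235) with its handle at (325,185), the stop at (297,275), and the stamp at (178,187). The tape roll is at (143,243) and the label roll at (438,230). Four things have the pad's shape: blue (428,278), orange (402,181), orange (476,201) and pink (484,320). Only the blue one fits the description. Next I'll look at it in an enlarged crop.

```bash
cat > h.py <<'E'
from bench import *
import numpy as np, cv2
from scipy.optimize import least_squares
from scipy.spatial.transform import Rotation as R
def cam(d): return dict(K=np.array(d["mtx"]),k=d["k1"],E=np.array(d["extrinsics"]))
def proj(c,P):
    P=np.atleast_2d(P); q=(P-c["E"][:3,3])@c["E"][:3,:3]
    u=np.c_[q[:,0]/-q[:,2],-q[:,1]/-q[:,2]]; u=u*(1+c["k"]*(u**2).sum(1,keepdims=True))
    return u@c["K"][:2,:2].T+c["K"][:2,2]
def onplane(c,px,z):
    px=np.atleast_2d(np.array(px,float)); o=[]
    for p in px:
        f=lambda x:(proj(c,[x[0],x[1],z])[0]-p)
        # initial guess: undistorted ray
        u=np.linalg.solve(c["K"],[*p,1.]); d=c["E"][:3,:3]@[u[0],-u[1],-1]
        t=(z-c["E"][2,3])/d[2]; g=c["E"][:3,3]+t*d
        o.append(least_squares(f,g[:2]).x)
    return np.array(o)
def tri(obs):
    f=lambda X:np.concatenate([proj(c,X)[0]-p for c,p in obs])
    r=least_squares(f,[450,0,40.],x_scale=100); return r.x,np.abs(r.fun).max()
E
python3 - <<'E'
import cv2,numpy as np
s=cv2.imread("pics/scene0.png");t=cv2.imread("pics/top0.png")
def cr(im,x,y,w,h,f): return cv2.resize(im[y:y+h,x:x+w],None,fx=f,fy=f,interpolation=cv2.INTER_CUBIC)
a=np.hstack([cr(s,240,170,140,130,3)[:,:400],cr(t,275,140,110,90,4)[:360,:400].copy() if 0 else cv2.resize(t[140:238,275:375],(400,390),interpolation=cv2.INTER_CUBIC)])
b=np.hstack([cr(s,405,255,50,50,4),cr(t,225,150,50,50,4),cr(s,155,165,50,50,4),cr(t,422,202,50,50,4)])
cv2.imwrite("pics/m1.png",np.vstack([a,b]))
E
```

```text
(no output)
```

View pics/m1.png

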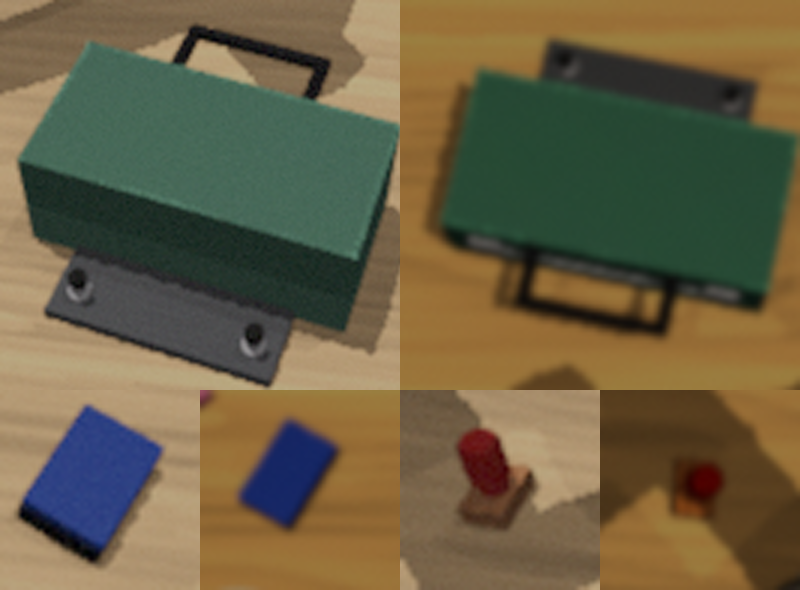

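The crop confirms the pad: it is blue on top with black sides, while the others are orange and pink. Now a joint fit of the poses from both views.

```bash
cat > fit0.py <<'E'
from h import *
S=cam(get_image("scene"));T=cam(get_image("top"))
def fit(pts,so,to,x0,zfree=True):
    pts=np.array(pts,float)
    def w(x): 
        p=pts.copy(); p[:,:2]=pts[:,:2]@np.array([[np.cos(x[2]),np.sin(x[2])],[-np.sin(x[2]),np.cos(x[2])]])+x[:2]; p[:,2]+=x[3] if zfree else 0; return p
    def f(x):
        P=w(x); e=[]
        for c,o in((S,so),(T,to)):
            q=proj(c,P)
            for i,v in enumerate(o):
                if v is not None: e+=list(q[i]-v)
        return np.array(e)
    r=least_squares(f,x0,x_scale=[100,100,1,10],loss='soft_l1'); return r.x.round(3),f(r.x).round(1)
L=[(65,130,101),(65,-130,101),(-65,130,101),(-65,-130,101),(-110,55,95),(-110,-55,95)]
so=[(359.3,255.3),(246.7,222.7),(373,212),(270,184.3),(349.3,191.2),(304.3,179.5)]
to=[(295,157.6),(374.5,173.4),(286,197.3),(365.5,212.9),(305.5,215.9),(342.5,222.7)]
print("case",*fit(L,so,to,[450,0,0,0]))
P=[(40,25,22),(40,-25,22),(-40,25,22),(-40,-25,22)]
for yaw in(-.6,.6):
  # order: far-left...
  pass
sc=np.array([(427,259),(445.5,270),(411,283.75),(430,292.5)]);tp=np.array([(247.5,184.5),(235,177),(259.5,166),(247.5,157.5)])
for z in(22,):
  print(onplane(S,sc,z).round(0).tolist(),onplane(T,tp,z).round(0).tolist())
for a,b in zip(sc,tp): print(tri([(S,a),(T,b)]))
print("grip top",tri([(S,np.array([175,178.])),(T,np.array([448.25,224.5]))]))
print("blk bottom",onplane(S,[(170,196.25),(181.25,199.25),(188.25,187.5)],0).round(0).tolist(),onplane(T,[(440,219.5),(440,233.2),(450,234.5)],16).round(0).tolist())
print("rolls",onplane(S,[(143,240),(438,229)],36).round(),onplane(T,[(449,171),(234,211)],32).round())
E
python3 fit0.py
```

```text
case [ 5.28793e+02  3.56290e+01 -1.86000e-01 -4.92700e+00] [-0.1  0.4 -0.7  0.6  0.4 -1.2 -0.6 -0.6 -2.1 -0.   0.4  0.9 -1.2 -0.3
  0.2  0.2 -1.4 -0.5  1.4  0.7 -0.3  0.1 -2.4  0.5]
[[553.0, 312.0], [577.0, 352.0], [623.0, 273.0], [639.0, 314.0]] [[543.0, 306.0], [568.0, 348.0], [607.0, 270.0], [635.0, 311.0]]
(array([546.08734011, 311.99549173,  11.99253332]), np.float64(1.3282659952712947))
(array([570.55100161, 353.35892159,  12.74639154]), np.float64(0.9346421303764032))
(array([612.12904667, 275.82187675,   2.73118525]), np.float64(1.0073959305755693))
(array([636.59643905, 313.94386005,  17.64816971]), np.float64(0.7156011818851482))
grip top (array([ 418.15224511, -340.2724604 ,   53.31441647]), np.float64(0.045327380094363434))
blk bottom [[438.0, -361.0], [443.0, -328.0], [399.0, -325.0]] [[440.0, -323.0], [395.0, -322.0], [392.0, -354.0]]
rolls [[ 607. -346.]
 [ 471.  339.]] [[ 599. -353.]
 [ 453.  343.]]
```

{"method": "servo_tool", "body": {"rows": [[0.4,0,0,0,0,0,-7.56],[0.4,0,0,0,0,0,-7.56],[0.4,0,0,0,0,0,-7.56],[0.4,0,0,0,0,0,-7.56],[0.4,0,0,0,0,0,-7.56],[0.4,0,0,0,0,0,-7.56],[0.4,0,0,0,0,0,-7.56],[0.4,-4.85,-0.2,0,0,0,0],[0.4,-4.85,-0.2,0,0,0,0],[0.4,-4.85,-0.2,0,0,0,0],[0.4,-4.85,-0.2,0,0,0,0],[0.4,-4.85,-0.2,0,0,0,0]]}}

```text
clock: 1.4
position: [333.3, -320.9, 242.2]
ee_rot: [-0.639, 0.769, -0.0, 0.0]
contact_force: [2.0, 0.5, -0.3]
gripper_width: 33.8
```

{"method": "servo_tool", "body": {"rows": [[0.4,-4.85,-0.2,0,0,0,0],[0.4,-4.85,-0.2,0,0,0,0],[0.4,-4.85,-0.2,0,0,0,0],[0.4,-4.85,-0.2,0,0,0,0],[0.4,-4.85,-0.2,0,0,0,0],[0.4,-4.85,-0.2,0,0,0,0],[0.4,-4.85,-0.2,0,0,0,0],[0.4,-4.85,-0.2,0,0,0,0],[0.4,0,0,0,0,0,0],[0.4,0,0,0,0,0,0]]}}

```text
clock: 2.4
position: [420.0, 56.7, 242.0]
ee_rot: [-0.64, 0.768, 0.0, -0.0]
contact_force: [-0.7, -0.8, 0.3]
gripper_width: 34.4
```

```bash
python3 - <<'E'
from h import *
s=read_state();print(s["position"].round(1),R.from_quat(s["ee_rot"]).as_matrix().round(3).tolist(),s["joints"].round(2))
d=get_image("wrist");cv2.imwrite("pics/w1.png",d["image"][:,:,::-1]);c=cam(d);np.savez("pics/w1.npz",**c)
print(c["E"].round(2).tolist(),c["K"][0],c["k"])
L=[(-110,55,95),(-110,-55,95),(-65,130,101),(-65,-130,101)]
th=-.186;M=np.array([[np.cos(th),-np.sin(th)],[np.sin(th),np.cos(th)]])
print(proj(c,[[*(M@p[:2]+[529,36]),p[2]] for p in L]).round(0).tolist())
E
```

```text
[420.   56.7 242. ] [[-0.181, -0.984, -0.001], [-0.984, 0.181, -0.0], [0.0, 0.001, -1.0]] [ 0.52  0.03 -0.45 -0.   -1.09 -0.7 ]
[[-0.98, -0.17, -0.06, 405.59], [0.18, -0.93, -0.31, -24.62], [0.0, -0.32, 0.95, 373.88], [0.0, 0.0, 0.0, 1.0]] [277.64701825   0.         317.92349076] -0.04610753731572996
[[317.0, 235.0], [317.0, 134.0], [279.0, 294.0], [267.0, 49.0]]
```

View pics/w1.png

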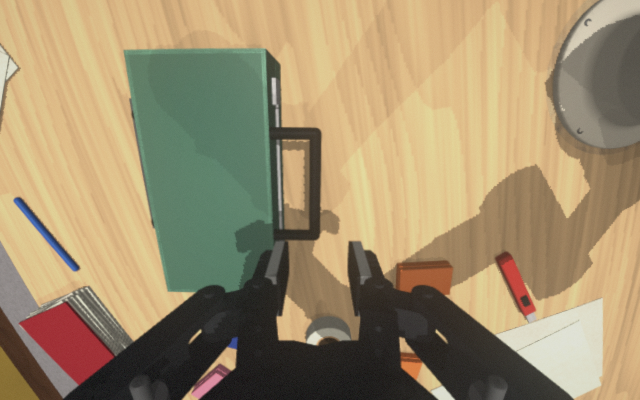

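The wrist view shows the bar from (316,132) to (315,236), within 2 px of the prediction. Now a joint refit over all three views.

```bash
cat > fit1.py <<'E'
from h import *
S=cam(get_image("scene"));T=cam(get_image("top"));W=dict(np.load("pics/w1.npz"))
L=np.array([(65,130,101),(65,-130,101),(-65,130,101),(-65,-130,101),(-110,55,95),(-110,-55,95)],float)
obs=[(S,1,[(359.3,255.3),(246.7,222.7),(373,212),(270,184.3),(349.3,191.2),(304.3,179.5)]),(T,1,[(295,157.6),(374.5,173.4),(286,197.3),(365.5,212.9),(305.5,215.9),(342.5,222.7)]),(W,2,[None,(126,50),None,(266,49),(315,235.5),(316,133)])]
def f(x):
    P=L.copy();a=x[2];P[:,:2]=L[:,:2]@np.array([[np.cos(a),np.sin(a)],[-np.sin(a),np.cos(a)]])+x[:2];P[:,2]+=x[3];e=[]
    for c,w,o in obs:
        q=proj(c,P)
        for i,v in enumerate(o):
            if v is not None:e+=list(w*(q[i]-v))
    return np.array(e)
r=least_squares(f,[529,36,-.186,0],x_scale=[100,100,1,10],loss='soft_l1');print(r.x.round(3),f(r.x)[-8:].round(1))
h=onplane(W,[(315,235.5),(316,133)],95);print("bar",h.round(1),h.mean(0).round(1),np.arctan2(*(h[0]-h[1])[::-1])-np.pi/2)
E
python3 fit1.py
```

```text
[ 5.30548e+02  3.44680e+01 -1.93000e-01 -2.29700e+00] [-0.6  0.9  1.2 -0.2  0.2 -3.2  0.   0.9]
bar [[433.4 110.4]
 [411.9   0.9]] [422.6  55.6] -0.193661352913983
```

{"method": "servo_tool", "body": {"rows": [[0.4,0.06,-0.28,0,0,0,0.6],[0.4,0,0,4,0,0,0],[0.4,0,0,4,0,0,0],[0.4,0,0,4,0,0,0],[0.4,0,0,2.0,0,0,0],[0.4,0,0,1.6,0,0,0],[0.4,0,0,0,0,0,0],[0,0,0,0,0,0,0],[0,0,0,0,0,0,0],[0,0,0,0,0,0,0],[0,0,0,0,0,0,0],[0,0,0,0,0,0,0]]}}

```text
clock: 3.75
position: [423.1, 54.6, 87.2]
ee_rot: [-0.635, 0.772, -0.0, 0.0]
contact_force: [-1.6, -2.1, 6.8]
gripper_width: 10.1
```

```bash
python3 - <<'E'
from h import *
s=read_state();print(s["position"].round(1),s["contact_force"].round(1),s["wrist_torque"].round(2),s["gripper_width"])
r=np.hypot(175,50);f0=np.arctan2(50,-175)
th=np.arange(0,2.01,.1);p=np.c_[r*np.cos(f0-th),r*np.sin(f0-th)]
for t,q,d in zip(th[1:],p[1:],np.diff(p,axis=0)): print(round(t,2),"pos",q.round(0),"tool y,z cm",(-d/10).round(2))
E
```

```text
[423.1  54.6  87.2] [-1.6 -2.1  6.8] [-0.52  0.56 -0.05] 10.121415224264677
0.1 pos [-169.   67.] tool y,z cm [-0.59 -1.72]
0.2 pos [-162.   84.] tool y,z cm [-0.76 -1.65]
0.3 pos [-152.   99.] tool y,z cm [-0.92 -1.57]
0.4 pos [-142.  114.] tool y,z cm [-1.07 -1.47]
0.5 pos [-130.  128.] tool y,z cm [-1.21 -1.36]
0.6 pos [-116.  140.] tool y,z cm [-1.34 -1.23]
0.7 pos [-102.  151.] tool y,z cm [-1.46 -1.09]
0.8 pos [-86. 160.] tool y,z cm [-1.56 -0.94]
0.9 pos [-70. 168.] tool y,z cm [-1.64 -0.78]
1.0 pos [-52. 174.] tool y,z cm [-1.71 -0.61]
1.1 pos [-35. 179.] tool y,z cm [-1.77 -0.44]
1.2 pos [-17. 181.] tool y,z cm [-1.8  -0.26]
1.3 pos [  1. 182.] tool y,z cm [-1.82 -0.08]
1.4 pos [ 20. 181.] tool y,z cm [-1.82  0.1 ]
1.5 pos [ 37. 178.] tool y,z cm [-1.8   0.29]
1.6 pos [ 55. 173.] tool y,z cm [-1.76  0.46]
1.7 pos [ 72. 167.] tool y,z cm [-1.7   0.64]
1.8 pos [ 88. 159.] tool y,z cm [-1.63  0.8 ]
1.9 pos [104. 149.] tool y,z cm [-1.54  0.96]
2.0 pos [118. 138.] tool y,z cm [-1.44  1.11]
```

{"method": "servo_tool", "body": {"rows": [[0,0,-0.59,-1.72,0,0,0],[0,0,-0.76,-1.65,0,0,0],[0,0,-0.92,-1.57,0,0,0],[0,0,0,0,0,0,0]]}}

```text
clock: 4.15
position: [444.5, 50.3, 137.1]
ee_rot: [-0.635, 0.773, 0.001, -0.0]
contact_force: [-6.1, 2.6, 3.9]
gripper_width: 9.9
```

{"method": "servo_tool", "body": {"rows": [[0,0,-1.07,-1.47,0,0,0],[0,0,-1.21,-1.36,0,0,0],[0,0,-1.34,-1.23,0,0,0],[0,0,-1.46,-1.09,0,0,0],[0,0,-1.56,-0.94,0,0,0],[0,0,-1.64,-0.78,0,0,0],[0,0,0,0,0,0,0]]}}

```text
clock: 4.85
position: [528.2, 34.0, 208.3]
ee_rot: [-0.635, 0.772, -0.002, 0.001]
contact_force: [-7.9, 0.9, 14.9]
gripper_width: 9.8
```

```bash
python3 - <<'E'
from h import *
s=read_state();print(s["position"].round(1),s["contact_force"].round(1),s["wrist_torque"].round(2),s["gripper_width"])
d=get_image("scene");cv2.imwrite("pics/s2.png",cv2.resize(d["image"][80:320,200:440,::-1],None,fx=2,fy=2))
E
```

```text
[528.2  34.  208.3] [-7.9  0.9 14.9] [ 0.17  2.09 -0.01] 9.757316600351823
```

View pics/s2.png

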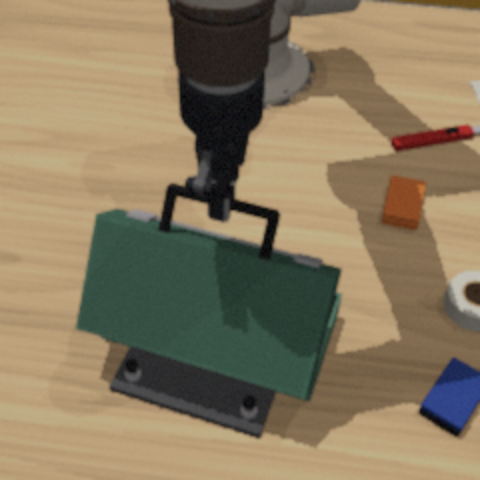

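The lid is held and half open, with the stop tips visible at about (133,368) and (250,403) in this crop. The force is radial, so the tool sits about 3 mm too far in. Next I'll estimate the tip height from the first two views.

{"method": "servo_tool", "body": {"rows": [[0,0,-1.65,-0.75,0,0,0],[0,0,-1.72,-0.56,0,0,0],[0,0,-1.8,-0.36,0,0,0],[0,0,-1.82,-0.08,0,0,0],[0,0,-1.82,0.1,0,0,0],[0,0,0,0,0,0,0]]}}

```text
clock: 5.5
position: [614.2, 17.0, 220.9]
ee_rot: [-0.635, 0.773, -0.0, 0.0]
contact_force: [-0.1, -0.5, 3.3]
gripper_width: 9.6
```

```bash
cat > lid.py <<'E'
from h import *
a=-.193;X=np.array([np.cos(a),np.sin(a)]);H=np.array([530.5,34.5])+65*X
s=read_state();p=s["position"];F=s["contact_force"]
b=np.array([(p[:2]-H)@X,p[2]+8-45]);f=np.array([F[:2]@X,F[2]])
u=b/np.hypot(*b);t=np.array([u[1],-u[0]])
print("rel",b.round(1),"rad",np.hypot(*b).round(1),"theta",(np.arctan2(50,-175)-np.arctan2(b[1],b[0])).round(3),"Fradial",(f@u).round(1),"Fopen",(f@t).round(1),"width",s["gripper_width"].round(1))
for th in np.arange(.02,.12,.02):
    v=np.array([u*np.cos(th)+t*np.sin(th)])*np.hypot(*b)-b; print(th.round(2),"tool y,z cm",(-v/10).round(2))
E
python3 - <<'E'
from h import *
S=cam(get_image("scene"));T=cam(get_image("top"))
a=-.193;X=np.array([np.cos(a),np.sin(a)]);Y=np.array([-X[1],X[0]])
for p,q in(((265.7,262.7),(358,164.4)),((324.7,281.3),(316.5,155.8))):
    P,e=tri([(S,np.array(p)),(T,np.array(q))]);d=P[:2]-[530.5,34.5];print(P.round(1),e,d@X,d@Y)
for h in range(25,50,5): 
    P=[[*(np.array([530.5,34.5])+105*X+y*Y),h] for y in(-70,70)];print(h,proj(S,P).round(1).tolist(),proj(T,P).round(1).tolist())
E
python3 lid.py
```

```text
[617.8 -54.9  22.6] 0.13654283694654623 102.79086205226906 -70.97579426945444
[645.   83.7  21.5] 0.4157049781544515 102.92196276019004 70.20252303628116
25 [[265.5, 263.0], [324.1, 281.3]] [[357.7, 163.5], [316.3, 155.0]]
30 [[265.3, 261.8], [324.1, 280.1]] [[357.8, 163.1], [316.2, 154.5]]
35 [[265.1, 260.6], [324.2, 278.9]] [[357.9, 162.7], [316.2, 154.1]]
40 [[264.9, 259.4], [324.3, 277.8]] [[358.0, 162.3], [316.1, 153.6]]
45 [[264.7, 258.2], [324.3, 276.6]] [[358.1, 161.9], [316.1, 153.2]]Traceback (most recent call last):
  File "lid.py", line 6, in <module>
    print("rel",b.round(1),"rad",np.hypot(*b).round(1),"theta",(np.arctan2(50,-175)-np.arctan2(b[1],b[0])).round(3),"Fradial",(f@u).round(1),"Fopen",(f@t).round(1),"width",s["gripper_width"].round(1))
                                                                                                                                                                            ^^^^^^^^^^^^^^^^^^^^^^^^
AttributeError: 'float' object has no attribute 'round'
```

```bash
sed -i 's/s\["gripper_width"\].round(1)/s["gripper_width"]/' lid.py; python3 lid.py
```

```text
rel [ 18.9 184.1] rad 185.1 theta 1.395 Fradial 2.6 Fopen -1.0 width 9.382850933687621
0.02 tool y,z cm [[-0.37  0.04]]
0.04 tool y,z cm [[-0.73  0.09]]
0.06 tool y,z cm [[-1.1   0.15]]
0.08 tool y,z cm [[-1.47  0.21]]
0.1 tool y,z cm [[-1.83  0.28]]
```

{"method": "servo_tool", "body": {"rows": [[0,0,-0.9,0.12,0,0,0],[0,0,-0.9,0.17,0,0,0],[0,0,-0.36,0.08,0,0,0],[0,0,0,0,0,0,0]]}}

```text
clock: 6.0
position: [635.2, 12.9, 217.2]
ee_rot: [-0.635, 0.773, -0.001, 0.001]
contact_force: [0.5, -1.1, 2.1]
gripper_width: 9.8
```

```bash
python3 lid.py
```

```text
rel [ 41.9 180.2] rad 185.0 theta 1.521 Fradial 2.2 Fopen 0.2 width 9.841545743489158
0.02 tool y,z cm [[-0.36  0.09]]
0.04 tool y,z cm [[-0.72  0.18]]
0.06 tool y,z cm [[-1.07  0.28]]
0.08 tool y,z cm [[-1.43  0.39]]
0.1 tool y,z cm [[-1.78  0.51]]
```

{"method": "servo_tool", "body": {"rows": [[0,0,-0.36,0.09,0,0,0],[0,0,-0.36,0.09,0,0,0],[0,0,-0.35,0.1,0,0,0],[0,0,-0.36,0.11,0,0,0],[0,0,0,0,0,0,0]]}}

```text
clock: 6.5
position: [648.6, 10.2, 213.4]
ee_rot: [-0.635, 0.773, -0.0, 0.0]
contact_force: [0.6, -0.2, 3.3]
gripper_width: 10.1
```

{"method": "servo_tool", "body": {"rows": [[0,0,-0.27,0.08,0,0,0],[0,0,-0.27,0.08,0,0,0],[0,0,-0.27,0.09,0,0,0],[0,0,0,0,0,0,0]]}}

```text
clock: 6.9
position: [656.4, 8.7, 210.2]
ee_rot: [-0.635, 0.773, -0.0, 0.0]
contact_force: [0.9, -0.1, 1.4]
gripper_width: 9.9
```

```bash
python3 lid.py
```

```text
rel [ 63.6 173.2] rad 184.5 theta 1.644 Fradial 1.6 Fopen 0.4 width 9.869856181705032
0.02 tool y,z cm [[-0.35  0.13]]
0.04 tool y,z cm [[-0.69  0.27]]
0.06 tool y,z cm [[-1.03  0.41]]
0.08 tool y,z cm [[-1.36  0.56]]
0.1 tool y,z cm [[-1.7   0.72]]
```

{"method": "servo_tool", "body": {"rows": [[0,0,-0.26,0.1,0,0,0],[0,0,-0.26,0.1,0,0,0],[0,0,-0.26,0.1,0,0,0],[0,0,0,0,0,0,0]]}}

```text
clock: 7.3
position: [663.6, 7.3, 207.3]
ee_rot: [-0.635, 0.773, 0.0, -0.0]
contact_force: [-0.1, 0.2, 1.6]
gripper_width: 9.8
```

{"method": "servo_tool", "body": {"rows": [[0,0,-0.26,0.11,0,0,0],[0,0,-0.25,0.11,0,0,0],[0,0,0,0,0,0,0]]}}

```text
clock: 7.6
position: [669.3, 6.1, 205.4]
ee_rot: [-0.635, 0.773, -0.0, 0.0]
contact_force: [0.2, 0.0, 1.2]
gripper_width: 9.6
```

{"method": "servo_tool", "body": {"rows": [[0,0,-0.25,0.12,0,0,0],[0,0,-0.25,0.12,0,0,0],[0,0,0,0,0,0,0]]}}

```text
clock: 7.9
position: [674.1, 5.2, 203.1]
ee_rot: [-0.635, 0.773, -0.0, 0.0]
contact_force: [0.4, 0.4, 0.8]
gripper_width: 9.8
```

{"method": "servo_tool", "body": {"rows": [[0,0,-0.25,0.13,0,0,0],[0,0,-0.25,0.13,0,0,0],[0,0,0,0,0,0,0]]}}

```text
clock: 8.2
position: [678.7, 4.3, 200.6]
ee_rot: [-0.635, 0.773, -0.0, 0.0]
contact_force: [-0.1, 0.9, 2.6]
gripper_width: 9.5
```

```bash
python3 lid.py
```

```text
rel [ 86.3 163.6] rad 184.9 theta 1.778 Fradial 2.2 Fopen -1.4 width 9.524091964480833
0.02 tool y,z cm [[-0.33  0.18]]
0.04 tool y,z cm [[-0.65  0.36]]
0.06 tool y,z cm [[-0.97  0.55]]
0.08 tool y,z cm [[-1.28  0.74]]
0.1 tool y,z cm [[-1.59  0.94]]
```

{"method": "servo_tool", "body": {"rows": [[0,0,-0.25,0.14,0,0,0],[0,0,-0.25,0.14,0,0,0],[0,0,0,0,0,0,0]]}}

```text
clock: 8.5
position: [683.6, 3.3, 197.4]
ee_rot: [-0.635, 0.773, -0.0, 0.0]
contact_force: [-1.4, 2.1, 0.9]
gripper_width: 9.7
```

{"method": "servo_tool", "body": {"rows": [[0,0,-0.24,0.15,0,0,0],[0,0,-0.24,0.15,0,0,0],[0,0,0,0,0,0,0]]}}

```text
clock: 8.8
position: [686.3, 2.7, 195.9]
ee_rot: [-0.635, 0.772, 0.001, -0.002]
contact_force: [-8.5, 3.2, 9.1]
gripper_width: 9.8
```

```bash
python3 lid.py
```

```text
rel [ 94.  158.9] rad 184.7 theta 1.827 Fradial 3.2 Fopen -12.4 width 9.809410172028418
0.02 tool y,z cm [[-0.32  0.19]]
0.04 tool y,z cm [[-0.63  0.39]]
0.06 tool y,z cm [[-0.94  0.59]]
0.08 tool y,z cm [[-1.24  0.8 ]]
0.1 tool y,z cm [[-1.54  1.02]]
```

The force opposing opening rose to 12 N and the arm lagged, so the lid has reached its stop at about 1.82 rad. I'll ease off the preload before letting go.

{"method": "servo_tool", "body": {"rows": [[0,0,0.1,-0.06,0,0,0],[0,0,0.06,-0.04,0,0,0],[0,0,0,0,0,0,0],[0,0,0,0,0,0,0]]}}

```text
clock: 9.2
position: [685.3, 2.9, 196.4]
ee_rot: [-0.635, 0.772, 0.001, -0.001]
contact_force: [-5.2, 2.5, 5.5]
gripper_width: 9.6
```

```bash
python3 lid.py|head -1
```

```text
rel [ 93.  159.4] rad 184.6 theta 1.821 Fradial 1.9 Fopen -7.6 width 9.614597332181301
```

{"method": "servo_tool", "body": {"rows": [[0,0,0.08,-0.05,0,0,0],[0,0,0,0,0,0,0],[0.35,0,0,0,0,0,0],[0.35,0,0,0,0,0,0],[0.35,0,0,0,0,0,0],[0.35,0,0,0,0,0,0],[0.35,0,0,-1,0,0,0],[0.35,0,0,-2,0,0,0],[0.35,0,0,-4,0,0,0],[0.35,0,0,-4,0,0,0],[0.35,0,0,0,0,0,0]]}}

```text
clock: 10.3
position: [688.4, 2.5, 315.3]
ee_rot: [-0.635, 0.772, -0.005, 0.006]
contact_force: [-0.2, 0.0, 0.7]
gripper_width: 29.9
```

{"method": "servo_tool", "body": {"rows": [[0.85,-4.06,2.17,0.5,0,0,0],[0.85,-4.06,2.17,0.8,0,0,0],[0.85,-4.06,2.17,1.2,0,0,0],[0.85,-4.06,2.17,1.5,0,0,0],[0.85,-4.06,2.17,1.5,0,0,0],[0.85,-4.06,2.17,1.5,0,0,0],[0.85,-4.06,2.17,1.5,0,0,0],[0.85,0,0,0,0,0,-7.93],[0.85,0,0,0,0,0,-7.93],[0.85,0,0,0,0,0,-7.93],[0.85,0,0,0,0,0,-7.93],[0.85,0,0,0,0,0,-7.93]]}}

```text
clock: 11.5
position: [592.0, 311.3, 222.0]
ee_rot: [0.861, -0.509, 0.0, -0.001]
contact_force: [-1.2, -0.6, -0.1]
gripper_width: 72.5
```

{"method": "servo_tool", "body": {"rows": [[0.85,0,0,0,0,0,-7.93],[0.85,0,0,0,0,0,-7.93],[0.85,0,0,0,0,0,-7.93],[0.85,0,0,0,0,0,-7.93],[0.85,0,0,0,0,0,0],[0.85,0,0,0,0,0,0]]}}

```text
clock: 12.1
position: [591.9, 311.2, 221.8]
ee_rot: [0.966, -0.258, 0.0, -0.0]
contact_force: [0.1, -0.6, 0.0]
gripper_width: 72.5
```

```bash
cat > snap.py <<'E'
import sys
from h import *
n=sys.argv[1]
s=read_state();m=R.from_quat(s["ee_rot"]).as_matrix();print(s["position"].round(1),"x",m[:,0].round(3),"y",m[:,1].round(3),"q",s["joints"].round(2),s["contact_force"].round(1),s["gripper_width"],s["clock"])
w=get_image("wrist");c=cam(w);np.savez(f"pics/{n}.npz",**c)
im=w["image"][:,:,::-1]
if len(sys.argv)>2:
    x,y=map(int,sys.argv[2:4]);sc=get_image("scene")["image"][y:y+200,x:x+160,::-1]
    im=np.hstack([im,sc[:200].repeat(2,0)[:400,:160] if 0 else cv2.copyMakeBorder(sc,0,200,0,0,cv2.BORDER_CONSTANT)])
cv2.imwrite(f"pics/{n}.png",im)
E
python3 snap.py w2 230 110
```

```text
[591.9 311.2 221.8] x [ 0.866 -0.499  0.   ] y [-0.499 -0.866 -0.001] q [ 0.73  0.47  0.1   0.   -1.19  0.32] [ 0.1 -0.6  0. ] 72.51738670054131 12.1
```

View pics/w2.png

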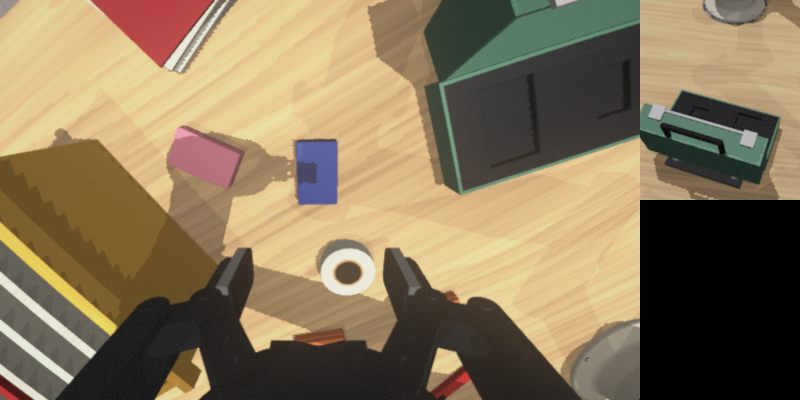

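The wrist view shows the lid resting open. The pad's top is at about x 295–338, y 140–205, and the pad pocket in the case spans about (483,83) to (537,165).

```bash
python3 - <<'E'
from h import *
W=dict(np.load("pics/w2.npz"));S=cam(get_image("scene"))
im=cv2.imread("pics/w2.png")[:,:640];b,g,r=[im[...,i].astype(int) for i in range(3)]
m=((b>1.6*r)&(b>1.35*g)&(b>50)).astype(np.uint8)[100:230,270:370]
n,l,st,_=cv2.connectedComponentsWithStats(m);k=1+st[1:,4].argmax();print(st[k])
pts=np.argwhere(l==k)[:,::-1].astype(np.float32);rc=cv2.minAreaRect(pts);bx=cv2.boxPoints(rc)+[270,100];print(bx.round(1).tolist())
w=onplane(W,bx,22);print(w.round(1).tolist(),w.mean(0).round(1))
e=[w[(i+1)%4]-w[i] for i in range(4)];print([(np.hypot(*v).round(1),np.arctan2(v[1],v[0]).round(3)) for v in e])
print("tri",tri([(S,np.array([428.4,276.3])),(W,bx.mean(0))]))
q=np.array([(483,83),(530,75),(537,155),(491,166)],float);w=onplane(W,q,44);c=w.mean(0);print("pocket rim",w.round(1).tolist(),c.round(1))
a=-.193;X=np.array([np.cos(a),np.sin(a)]);Y=np.array([-X[1],X[0]]);C=np.array([530.5,34.5])
print("pred pad pocket",C+60*Y,"stamp pocket",C-60*Y)
print("case corners pred",proj(W,[[*(C+i*65*X+130*Y),44] for i in(1,-1)]).round(1).tolist(),"pocket",proj(W,[[*(C+i*44*X+(60+j*29)*Y),44] for i in(1,-1) for j in(1,-1)]).round(1).tolist())
E
python3 - <<'E'
import cv2
im=cv2.imread("pics/w2.png")[60:200,420:640];cv2.imwrite("pics/w2c.png",cv2.resize(im,None,fx=3.5,fy=3.5,interpolation=cv2.INTER_CUBIC))
E
```

```text
[  27   42   40   62 1930]
[[296.5, 142.0], [335.0, 141.0], [336.7, 202.4], [298.2, 203.5]]
[[640.0, 312.6], [618.4, 272.5], [549.8, 307.8], [573.0, 350.8]] [595.3 310.9]
[(np.float64(45.5), np.float64(-2.066)), (np.float64(77.1), np.float64(2.666)), (np.float64(48.8), np.float64(1.078)), (np.float64(77.2), np.float64(-0.519))]
tri (array([595.86401674, 311.42138069,  18.0876121 ]), np.float64(0.9162208473043734))
pocket rim [[597.3, 106.7], [580.3, 58.4], [492.5, 76.7], [507.3, 129.2]] [544.3  92.7]
pred pad pocket [542.0082432   93.38599442] stamp pocket [518.9917568  -24.38599442]
case corners pred [[438.2, 84.5], [459.5, 195.8]] pocket [[479.3, 91.9], [531.8, 74.7], [490.9, 168.6], [539.5, 153.0]]
```

View pics/w2c.png

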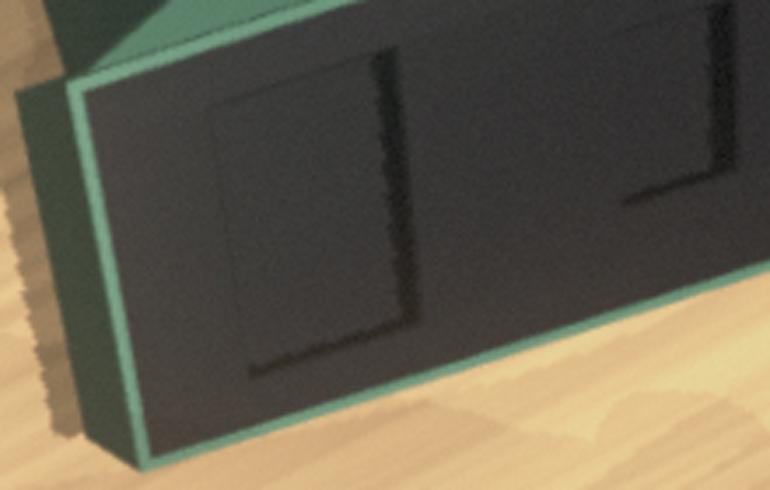

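The pocket corners seen in the crop map to (480,90), (533,73), (540,152) and (491,168), within 1.5 px of the prediction. Now to grasp the pad.

{"method": "servo_tool", "body": {"rows": [[0.85,0.31,-0.14,0,0,0,-1.2],[0.85,0,0,4.5,0,0,0],[0.85,0,0,4.5,0,0,0],[0.85,0,0,4.5,0,0,0],[0.85,0,0,3,0,0,0],[0.85,0,0,2,0,0,0],[0.85,0,0,1.7,0,0,0],[0.85,0,0,0,0,0,0],[0.85,0,0,0,0,0,0]]}}

```text
clock: 13.15
position: [595.5, 310.9, 19.5]
ee_rot: [0.969, -0.247, 0.0, 0.0]
contact_force: [0.7, 0.4, 0.5]
gripper_width: 72.4
```

{"method": "servo_tool", "body": {"rows": [[0.3,0,0,0,0,0,0],[0.3,0,0,0,0,0,0],[0.3,0,0,0,0,0,0],[0.3,0,0,0,0,0,0],[0.3,0,0,0,0,0,0]]}}

```text
clock: 13.65
position: [596.0, 311.6, 21.3]
ee_rot: [0.969, -0.247, 0.001, -0.001]
contact_force: [-0.6, 0.9, 6.6]
gripper_width: 48.2
```

{"method": "servo_tool", "body": {"rows": [[0.3,0,0,-1,0,0,0],[0.3,0,0,-3,0,0,0],[0.3,0,0,-4,0,0,0],[0.3,0,0,-4,0,0,-5.85],[0.3,0,0,0,0,0,-5.85],[0.3,0,0,0,0,0,-5.85],[0.3,-0.2,4.5,0,0,0,0],[0.3,-0.2,4.5,0,0,0,0],[0.3,-0.2,4.5,0,0,0,0],[0.3,-0.2,4.5,0,0,0,0],[0.3,-0.17,4.5,0,0,0,0],[0.3,0,0,0,0,0,0]]}}

```text
clock: 14.85
position: [539.6, 87.2, 139.3]
ee_rot: [0.995, -0.099, -0.002, 0.001]
contact_force: [0.1, 0.2, -0.8]
gripper_width: 48.2
```

{"method": "servo_tool", "body": {"rows": [[0.3,0,0,3,0,0,0],[0.3,0,0,1,0,0,0],[0.3,0,0,0,0,0,0],[0.3,0,0,0,0,0,0]]}}

```text
clock: 15.25
position: [542.8, 92.2, 99.6]
ee_rot: [0.995, -0.096, 0.0, 0.0]
contact_force: [0.3, 1.4, -0.7]
gripper_width: 48.4
```

```bash
python3 snap.py w3 240 110
```

```text
[542.8  92.2  99.6] x [ 0.982 -0.191  0.   ] y [-0.191 -0.982  0.   ] q [ 0.46  0.41 -0.36  0.   -0.8   0.92] [ 0.3  1.4 -0.7] 48.42351650546463 15.25
```

View pics/w3.png

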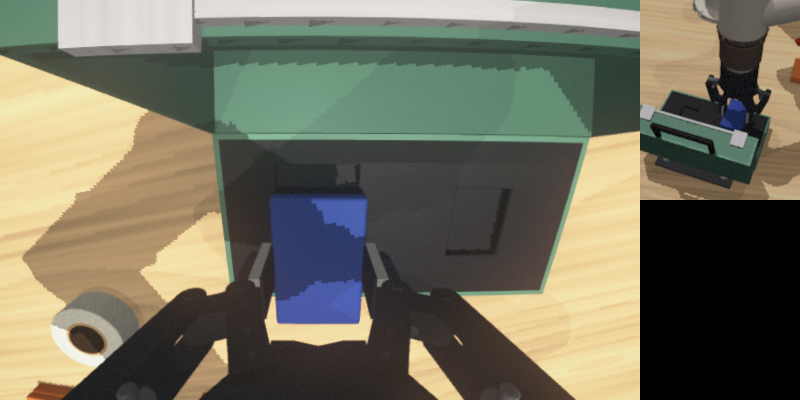

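```bash
python3 - <<'E'
from h import *
W=dict(np.load("pics/w3.npz"))
im=cv2.imread("pics/w3.png")[:,:640];b,g,r=[im[...,i].astype(int) for i in range(3)]
m=((b>1.5*r)&(b>1.3*g)&(b>70)).astype(np.uint8)[180:340,250:390]
n,l,st,_=cv2.connectedComponentsWithStats(m);k=1+st[1:,4].argmax()
pts=np.argwhere(l==k)[:,::-1]+[250,180]; rows={y:(pts[pts[:,1]==y,0].min(),pts[pts[:,1]==y,0].max()) for y in(200,230,260,290,318)};print(st[k],rows)
T=np.array([.982,-.191]);N=np.array([-.191,-.982])
p=np.array([542.8,92.2])
cor=[(271.5,195),(366.5,195),(361,323),(275,322)]
w=onplane(W,cor,100);print("pad top",[( ((v-p)@T).round(1),((v-p)@N).round(1)) for v in w],"mean",w.mean(0).round(1))
q=onplane(W,[(276,164),(359,164)],44);print("pocket back",[( ((v-p)@T).round(1),((v-p)@N).round(1)) for v in q],q.round(1))
q=onplane(W,[(215,137),(587,140),(543,292)],44);print("case corners",[( ((v-p)@T).round(1),((v-p)@N).round(1)) for v in q],q.round(1).tolist(),np.arctan2(*(q[0]-q[1])))
cv2.imwrite("pics/w3c.png",cv2.resize(im[120:330,200:400],None,fx=2.8,fy=2.8,interpolation=cv2.INTER_CUBIC))
E
```

```text
[   19    15    99   128 11540] {200: (np.int64(269), np.int64(367)), 230: (np.int64(271), np.int64(365)), 260: (np.int64(274), np.int64(362)), 290: (np.int64(275), np.int64(361)), 318: (np.int64(278), np.int64(358))}
pad top [(np.float64(40.2), np.float64(-23.0)), (np.float64(40.2), np.float64(24.4)), (np.float64(-40.2), np.float64(25.9)), (np.float64(-39.4), np.float64(-25.4))] mean [542.9  91.7]
pocket back [(np.float64(44.3), np.float64(-28.5)), (np.float64(44.4), np.float64(28.4))] [[591.7 111.7]
 [580.9  55.9]]
case corners [(np.float64(62.8), np.float64(-68.6)), (np.float64(62.6), np.float64(188.4)), (np.float64(-63.9), np.float64(190.0))] [[617.5, 147.6], [568.3, -104.6], [443.9, -82.0]] 0.19275321712274276
```

View pics/w3c.png

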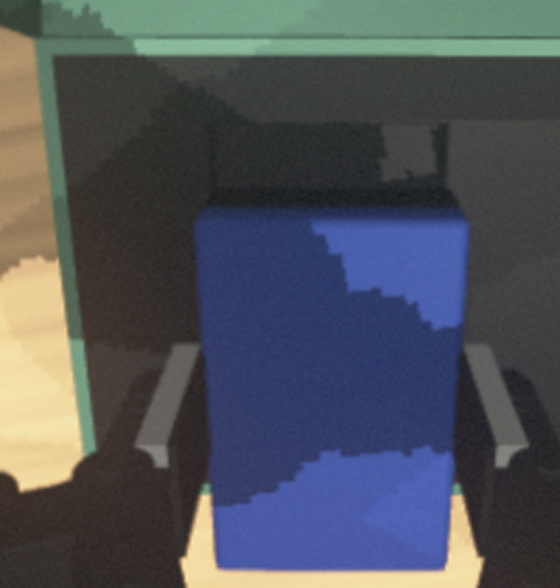

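The crop shows the pad square to the pocket and centred within about 1 mm. Lowering it now.

{"method": "servo_tool", "body": {"rows": [[0.3,0,0,1.5,0,0,0],[0.3,0,0,1.2,0,0,0],[0.3,0,0,0.6,0,0,0],[0.3,0,0,0.3,0,0,0],[0.3,0,0,0.2,0,0,0],[0.3,0,0,0.2,0,0,0],[0.3,0,0,0.1,0,0,0],[0.3,0,0,0,0,0,0]]}}

```text
clock: 16.15
position: [542.5, 91.8, 58.4]
ee_rot: [0.995, -0.096, 0.0, -0.0]
contact_force: [0.5, -0.0, -0.8]
gripper_width: 48.0
```

{"method": "servo_tool", "body": {"rows": [[0.3,0,0,0.1,0,0,0],[0.3,0,0,0.1,0,0,0],[0.3,0,0,0,0,0,0]]}}

```text
clock: 16.45
position: [542.7, 91.8, 57.3]
ee_rot: [0.995, -0.096, 0.0, -0.0]
contact_force: [-1.6, -0.1, 5.5]
gripper_width: 48.0
```

The pad is on the pocket floor, with 5.5 N at the expected height. Releasing it and heading for the stamp.

{"method": "servo_tool", "body": {"rows": [[0.7,0,0,-0.05,0,0,0],[0.7,0,0,0,0,0,0],[0.7,0,0,0,0,0,0],[0.7,0,0,0,0,0,0],[0.7,0,0,-1,0,0,0],[0.7,0,0,-3,0,0,0],[0.7,0,0,-4,0,0,0],[0.7,0,0,-4,0,0,0],[0.7,0,0,-3,0,0,-5.3]]}}

```text
clock: 17.35
position: [543.1, 91.9, 210.4]
ee_rot: [0.999, -0.049, 0.002, -0.001]
contact_force: [0.8, 0.1, 0.3]
gripper_width: 59.7
```

{"method": "servo_tool", "body": {"rows": [[0.7,0,4.5,0,0,0,0],[0.7,0,4.5,0,0,0,0],[0.7,0,4.5,0,0,0,0],[0.7,0,4.5,0,0,0,0],[0.7,0,4.5,0,0,0,0],[0.7,0,4.5,0,0,0,0],[0.7,0,4.5,0,0,0,0],[0.7,0,4.5,0,0,0,0],[0.7,0,4.5,0,0,0,0],[0.7,-4,1.5,0,0,0,0],[0.7,-4,1.5,0,0,0,0],[0.7,0,0,0,0,0,0]]}}

```text
clock: 18.55
position: [414.7, -333.7, 207.2]
ee_rot: [0.999, -0.052, -0.001, -0.001]
contact_force: [1.1, -0.6, 0.1]
gripper_width: 59.8
```

{"method": "servo_tool", "body": {"rows": [[0.7,0,0,0,0,0,0],[0.7,0,0,0,0,0,0]]}}

```text
clock: 18.75
position: [420.1, -333.1, 207.5]
ee_rot: [0.999, -0.05, 0.001, 0.0]
contact_force: [0.1, 0.3, -0.9]
gripper_width: 59.9
```

```bash
python3 snap.py w4 250 110
```

```text
[ 420.1 -333.1  207.5] x [ 0.995 -0.1    0.002] y [-0.1   -0.995  0.001] q [-0.37  0.26 -0.26  0.   -1.04  1.84] [ 0.1  0.3 -0.9] 59.87242850375412 18.75
```

View pics/w4.png

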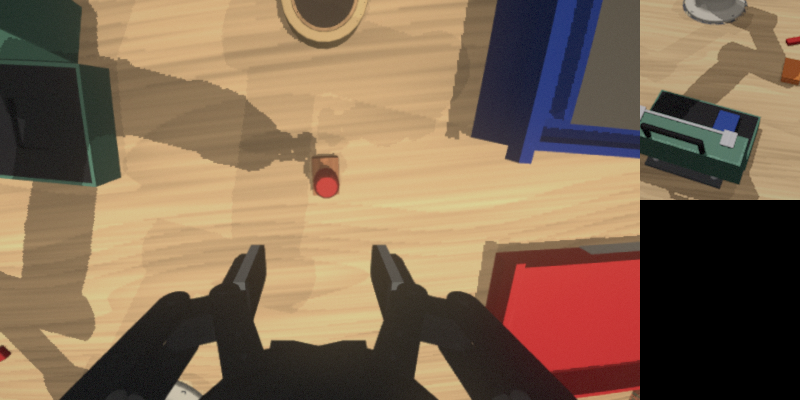

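The wrist view shows the stamp's grip top at about (326,186), with the block's far edge at (313–338,155), nearly square to the tool. The inset shows the pad seated and the lid still open.

```bash
python3 - <<'E'
from h import *
W=dict(np.load("pics/w4.npz"));im=cv2.imread("pics/w4.png")[:,:640];S=cam(get_image("scene"))
sub=im[140:210,295:355].astype(int);b,g,r=sub[...,0],sub[...,1],sub[...,2]
m=(r>2*g)&(r>170);ys,xs=np.nonzero(m);print(m.sum(),xs.min()+295,xs.max()+295,ys.min()+140,ys.max()+140)
c=np.array([xs.mean()+295,ys.mean()+140]);print(c,"z60",onplane(W,[c],60).round(1),tri([(S,np.array([175,178.])),(W,c)]))
m=(r>2*g)&(r>90);ys,xs=np.nonzero(m);print("all red",xs.min()+295,xs.max()+295,ys.min()+140,ys.max()+140)
g=cv2.cvtColor(im,cv2.COLOR_BGR2HSV)[150:172:2,306:346:2]
print("block corners z16",onplane(W,[(312.5,155.5),(338,155.5),(313,172),(338.5,172)],16).round(1).tolist())
for x in(316,320,325,330,335):
    col=im[140:170,x].astype(int).sum(1);print(x,140+np.abs(np.diff(col))[:].argmax(),col[8:24].tolist())
E
```

```text
315 316 336 178 196
[326.34920635 186.91428571] z60 [[ 420.3 -342.4]] (array([ 417.45199106, -342.2970653 ,   51.05230906]), np.float64(0.4460640368307338))
all red 315 337 176 196
block corners z16 [[447.1, -329.9], [444.1, -359.6], [427.4, -328.4], [424.3, -358.7]]
316 154 [500, 468, 449, 443, 438, 435, 389, 306, 248, 217, 246, 285, 298, 286, 297, 282]
320 153 [520, 516, 512, 505, 500, 459, 340, 302, 235, 234, 291, 338, 340, 319, 274, 271]
325 153 [523, 511, 497, 502, 494, 451, 337, 293, 231, 276, 375, 417, 419, 402, 394, 387]
330 153 [514, 507, 512, 512, 511, 474, 333, 276, 233, 278, 370, 380, 377, 373, 374, 372]
335 154 [514, 509, 523, 532, 524, 495, 457, 330, 240, 280, 378, 387, 388, 384, 379, 381]
```

{"method": "servo_tool", "body": {"rows": [[0.7,0.13,0.92,0,0,0,0],[0.7,0,0,4.5,0,0,0],[0.7,0,0,4.5,0,0,0],[0.7,0,0,4,0,0,0],[0.7,0,0,2.5,0,0,0],[0.7,0,0,1.7,0,0,0],[0.7,0,0,0,0,0,0],[0.15,0,0,0,0,0,0],[0.15,0,0,0,0,0,0],[0.15,0,0,0,0,0,0],[0.15,0,0,0,0,0,0],[0.15,0,0,0,0,0,0]]}}

```text
clock: 20.1
position: [420.8, -342.8, 36.2]
ee_rot: [0.999, -0.05, 0.001, 0.001]
contact_force: [-0.4, 0.6, 5.3]
gripper_width: 26.2
```

{"method": "servo_tool", "body": {"rows": [[0.15,0,0,0,0,0,0],[0.15,0,0,0,0,0,0]]}}

```text
clock: 20.3
position: [420.8, -342.8, 36.2]
ee_rot: [0.999, -0.05, 0.001, 0.001]
contact_force: [-0.0, 0.8, 6.3]
gripper_width: 26.3
```

{"method": "servo_tool", "body": {"rows": [[0.15,0,0,-1,0,0,0],[0.15,0,0,-3,0,0,0],[0.15,0,0,-4,0,0,0],[0.15,0,0,-4,0,0,5.3],[0.15,0.52,-4.72,0,0,0,0],[0.15,0.52,-4.72,0,0,0,0],[0.15,0.52,-4.72,0,0,0,0],[0.15,0.52,-4.72,0,0,0,0],[0.15,0.52,-4.72,0,0,0,0],[0.15,0.52,-4.72,0,0,0,0],[0.15,0.49,-4.73,0,0,0,0],[0.15,0,0,0,0,0,0]]}}

```text
clock: 21.5
position: [519.8, -20.4, 155.2]
ee_rot: [0.996, -0.093, 0.001, -0.0]
contact_force: [0.7, -1.0, -0.7]
gripper_width: 26.2
```

{"method": "servo_tool", "body": {"rows": [[0.15,0,0,2,0,0,0],[0.15,0,0,1,0,0,0],[0.15,0,0,0,0,0,0],[0.15,0,0,0,0,0,0]]}}

```text
clock: 21.9
position: [518.3, -25.5, 124.9]
ee_rot: [0.995, -0.097, -0.0, 0.0]
contact_force: [0.4, 0.9, -0.9]
gripper_width: 26.4
```

```bash
python3 snap.py w5; python3 - <<'E'
import cv2
im=cv2.imread("pics/w5.png")[100:340,180:460];cv2.imwrite("pics/w5c.png",cv2.resize(im,None,fx=2.5,fy=2.5,interpolation=cv2.INTER_CUBIC))
E
```

```text
[518.3 -25.5 124.9] x [ 0.981 -0.192 -0.   ] y [-0.192 -0.981  0.   ] q [ 0.26  0.33 -0.41  0.   -0.83  1.11] [ 0.4  0.9 -0.9] 26.357045352310514 21.9
```

View pics/w5c.png

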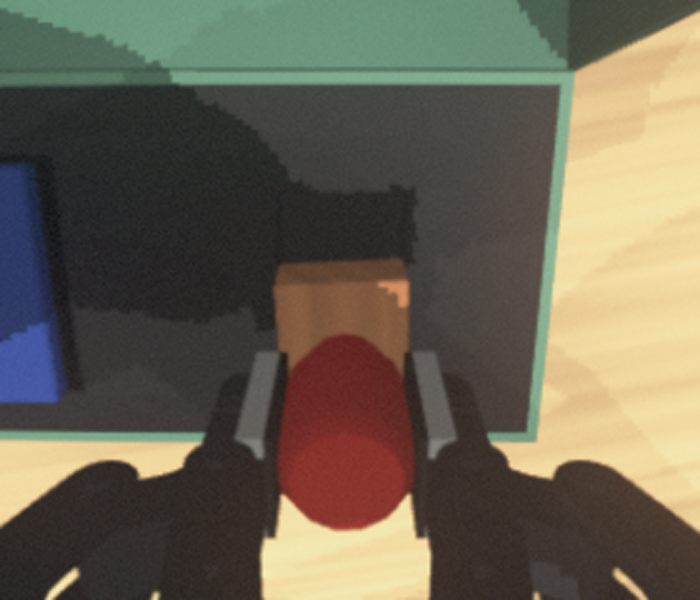

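The crop shows the block's top far edge at (275,283)–(408,278), turned about 2° relative to the rim. The pocket's far corners are near (280,190) and (413,187). Comparing block and pocket in numbers:

```bash
python3 - <<'E'
from h import *
W=dict(np.load("pics/w5.npz"));p=np.array([518.3,-25.5]);A=np.array([[.981,-.192],[-.192,-.981]])
o=lambda q:(np.array(q,float)+.5)/2.5-.5+[180,100]
def rel(q,z): return ((onplane(W,o(q),z)-p)@A.T).round(1).tolist()
print("block top back corners",rel([(275,283),(408,278)],104.7))
print("block bottom back",rel([(278,263),(406,260)],88.7))
print("pocket back corners",rel([(280,192),(413,188)],44))
print("case corner back/front -y",rel([(572,71),(536,441)],44))
# predicted pocket corners for centre guess
C=np.array([519.7,-25.3])
P=[[*(C+i*27*A[0]+j*20*A[1]),44] for i,j in((1,-1),(1,1),(-1,1),(-1,-1))]
print("pred pocket crop px",((proj(W,P)-[180,100]+.5)*2.5-.5).round(0).tolist())
E
```

```text
block top back corners [[22.3, -16.4], [23.6, 14.9]]
block bottom back [[21.5, -17.2], [22.3, 15.8]]
pocket back corners [[28.9, -20.4], [30.2, 21.5]]
case corner back/front -y [[66.4, 68.3], [-63.3, 69.0]]
pred pocket crop px [[280.0, 194.0], [406.0, 194.0], [402.0, 348.0], [285.0, 348.0]]
```

{"method": "servo_tool", "body": {"rows": [[0.15,0.2,0,0,0,0,1],[0.15,0,0,2,0,0,0],[0.15,0,0,1.5,0,0,0],[0.15,0,0,0.7,0,0,0],[0.15,0,0,0.4,0,0,0],[0.15,0,0,0.3,0,0,0],[0.15,0,0,0.2,0,0,0],[0.15,0,0,0,0,0,0]]}}

```text
clock: 22.75
position: [520.6, -25.2, 74.0]
ee_rot: [0.994, -0.105, 0.0, -0.0]
contact_force: [-0.6, -0.2, -1.5]
gripper_width: 26.4
```

{"method": "servo_tool", "body": {"rows": [[0.15,0,0,0.1,0,0,0],[0.15,0,0,0.1,0,0,0],[0.15,0,0,0.05,0,0,0],[0.15,0,0,0,0,0,0]]}}

```text
clock: 23.15
position: [520.7, -25.2, 72.2]
ee_rot: [0.995, -0.105, 0.0, -0.0]
contact_force: [-1.8, 0.4, 4.7]
gripper_width: 26.5
```

The stamp met the pocket floor at the expected height with 4.7 N. Releasing and backing away.

{"method": "servo_tool", "body": {"rows": [[0.15,0,0,-0.04,0,0,0],[0.6,0,0,0,0,0,0],[0.6,0,0,0,0,0,0],[0.6,0,0,0,0,0,0],[0.6,0,0,0,0,0,0],[0.6,0,0,-1,0,0,0],[0.6,0,0,-2,0,0,0],[0.6,0,0,-4,0,0,0],[0.6,0,0,-4,0,0,0],[0.6,0,0,-4,0,0,0],[0.6,-3,0,0,0,0,0],[0.6,-3,0,0,0,0,0]]}}

```text
clock: 24.35
position: [461.9, -12.4, 223.6]
ee_rot: [0.994, -0.105, 0.002, -0.001]
contact_force: [-0.6, 1.0, -0.5]
gripper_width: 51.3
```

{"method": "servo_tool", "body": {"rows": [[0.6,-3,0,0,0,0,0],[0.6,0,0,0,0,0,0],[0.6,0,0,0,0,0,0],[0.6,0,0,0,0,0,0]]}}

```text
clock: 24.75
position: [433.2, -6.4, 222.3]
ee_rot: [0.994, -0.105, 0.001, -0.0]
contact_force: [-0.2, 0.7, -0.2]
gripper_width: 51.5
```

```bash
python3 snap.py w6; python3 - <<'E'
from h import *
s=get_image("scene")["image"][120:290,100:470,::-1];s=cv2.resize(s,(740,340))
w=cv2.imread("pics/w6.png");w=cv2.resize(w[0:250,120:560],(440,250))
t=get_image("top")["image"][140:265,215:365,::-1];t=cv2.resize(t,(300,250))
cv2.imwrite("pics/fin.png",np.vstack([s,np.hstack([w,t])]))
E
```

```text
[433.2  -6.4 222.3] x [ 0.978 -0.209  0.001] y [-0.209 -0.978 -0.   ] q [ 0.36  0.07 -0.47  0.   -1.03  1.  ] [-0.2  0.7 -0.2] 51.47559240027558 24.75
```

View pics/fin.png

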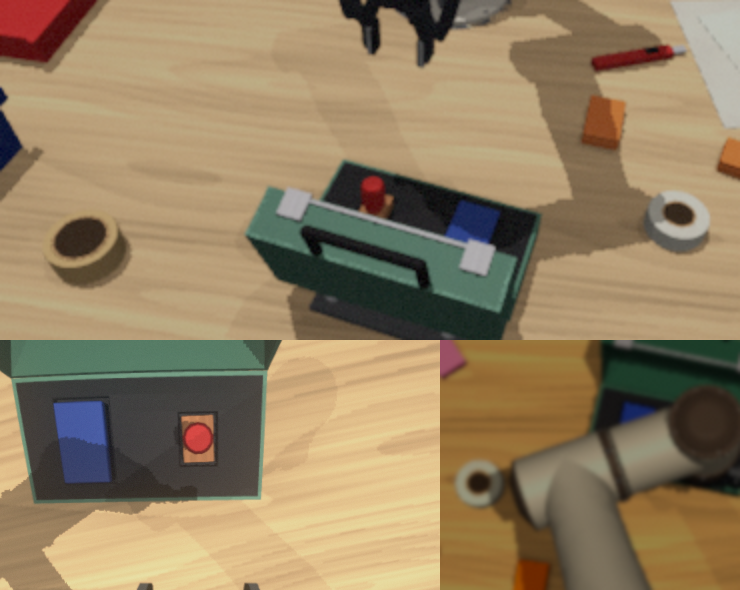

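The final view shows the pad at (82,440) and the stamp at (198,438), each inside its pocket. The lid is lying open on its stop, the rolls have not moved, and the gripper is clear of everything. Handing in.

```bash
python3 -c "
from bench import *
print(job_done())"
```

```text
the job is handed in; nothing more can be done
None
```

The job is done and handed in at about 25 s on the robot clock (limit 72 s); no verdict is reported.

- **Lid:** I lifted it by the handle and fed it back in small steps until it met the stop at about 1.82 rad. The resisting force was 12 N there, and I eased it to about 8 N, then backed off slightly more before letting go. Later pictures show it still open on the stop.
- **Ink pad:** I set it in its pocket and touched the floor at the expected height with 5.5 N. The last wrist picture shows it square in the pocket.
- **Stamp:** I placed it last and touched the floor at the expected height with 4.7 N. The last wrist picture shows it upright in its pocket.
- **Rolls:** The tape and label rolls were not touched and look unmoved in the last picture. The gripper ended clear of everything.

**Checks that disagreed:**
- The stop tips measured about 22 to 27 mm high in the pictures, which would have put the stop near 1.95 rad, so I went by the force instead.
- Partway through the lift there was a brief sideways load of about 17 N on the handle. I corrected it by about 3 mm.
- Before placing, the stamp's block looked turned by about 2°. I corrected it by 1°, and it fits inside the pocket's clearance.

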